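# Present the milk jug to the steam wand for purging

### The arm

A 7-joint arm with a two-finger parallel gripper is mounted at the origin on the work surface. World frame = base frame: x ahead of the robot, y to its left, z up, the work surface at z = 0. Lengths are in mm, angles in rad, forces in N, time in s.
With the tool pointing down it reaches from about 375 to 925 mm from the base axis. Payload 3.1 kg.
Tool frame: the origin (TCP) lies between the finger pads, 19 mm behind the fingertips; this is the grasp point; z points along the fingers, y is the line along which they close (so a half turn about z gives the same grasp; the last joint's range is limited). The gripper opens to 85 mm and grips with 20 to 120 N. Pads are 22 mm wide; open, the fingers measure 114 mm over their backs; the gripper's body (76 mm by 85 mm) begins 54 mm behind the grasp point. The pads swing forward as they close: fully open they stand 13 mm farther back than shut.
Start: joints at [1.075, 0.383, 0.044, 1.598, -0.018, 1.161, -0.05], TCP at [251.823, -599.24, 249.969] pointing down, gripper open.
Joint ranges: [-2.61, 2.61], [-0.41, 2.15], [-1.48, 1.57], [0, 2.5], [-1.57, 4.71], [0.05, 1.97], [-2.85, 2.85]. Speed limits (rad/s): [2.79, 2.79, 3.14, 3.14, 3.14, 3.14, 3.14].

### API

Orientations are given as a rotation vector (axis times angle).
In Python, from rig import telemetry, eyes, order gives the robot as it stands.
- The arm moves only by the tool send_rows, never from a script. Its argument "motion" is a list of rows, each an object of numbers: "x", "y", "z": the shift along the tool's x, y, z normalised to -1 to 1, where 1 is 1 m; "rx", "ry", "rz": the turn, a rotation vector about the tool's x, y, z normalised to -1 to 1, where 1 is 120 degrees. A call has 1 to 8 rows; each row is the pose to reach, as a shift and turn from the pose commanded when the call began, along the tool's axes at that moment; what a row does not reach only later rows make up. A row lasts 1/12 s, in which the tool goes at most 41.7 mm and 7.16 degrees, less where a joint would pass 70% of its speed; a pose out of reach is approached as far as the arm can. A call with a number of a shift or a turn outside -1 to 1 is refused whole. A call with a gripper value outside its range is refused whole. "grip" is the opening, from 0 (shut) to 1 (fully open), set as the call begins (left out, the last holds). The fingers move at their own pace and stop on an object; "force" is the grip in N (left out, the last holds). Time passes only in rows, so rows that repeat a pose let the fingers close. It gives the time, the measured TCP pose, the force, the opening and the grip force at its end, in the units of the state.
- telemetry.sense(): the state, without advancing time (a new reading comes with each control period).
- eyes.camera(name): name is "scene" or "top" or "wrist"; returns the picture (384x512x3 uint8, blue, green, red); there is no depth.
- eyes.camera_params(name): a dict with "fov_y" (degrees; the focal length in pixels is half the picture's height over the tangent of half this angle, whatever the lens; pixels are square), "cx", "cy" (the principal point, pixels), "position" and "orientation" of the camera in the world. Camera axes: x right, y down, z forward; pixel columns grow to the right and rows downward; lengths in mm; the calibration is good to about 2 mm. The wrist camera is an equidistant fisheye: a pixel r from the principal point sees the ray r / f radians off the axis. A picture is of the moment at which its call begins: read the wrist's pose just before it. camera_params takes no time and is no camera call; for the wrist camera it gives the pose at the moment of the call.
- order.close_job(): hands the job in; it is judged then, once.
Trained networks look in the newest picture that a camera, given by its name, has taken for a name from the list of things; names that differ only in an ending like _2 or _b are one class to them, and where a whole thing is asked for, a point or a joint stands for the part that bears it (a point fixed in the world has none). Each returns a list of dicts, best first, with "score" (0 to 1); they miss things now and then, are a little off and sometimes report something else, mostly with a low value. They report only what shows in the picture. A call takes as long as a camera call. They do not tell look-alikes from the thing itself.
- eyes.outline_of(camera, name): "pixels" (384x512 bool, what is visible of it) and "rect" ([centre column, centre row, width, height] in pixels, round what is visible of it).
The state is a dict: "clock": time; "joints": joint angles; "joint_vel": joint speeds; "joint_efforts": joint torques, N m; "ee_pos": TCP position; "tool_rot": TCP orientation; "contact_force": force on the tool from outside, world axes, zero at the start; "torque": the same for the moment, N m; "opening": finger opening in mm; "finger_force": force on a finger pad.
Only numpy, scipy, OpenCV 4.12 (cv2) and the standard library are available. Lean on these libraries where they do the work, as an engineer would, in place of code of your own. Each camera call takes 0.05 s, during which the arm holds its last target. There are 200 camera calls.

### The job

A colleague is about to purge the steam wand. Pick up the larger of the two steel milk jugs by its handle and hold it in the air up to the wand: jug upright, spout towards the tower's column, the wand's tip in the middle of the mouth and some 3 to 4 cm below the rim, the jug clear of the wand; finish while still holding it there, quite still. Do not bump the steam tower on the way, and leave the small jug, the cup, the jar and the tamper standing where they are.

Things in the scene. Friction and masses are not known exactly. Their poses are not given: they have to be found in the camera images.
- jug: Larger steel milk jug, open, empty, 0.2 to 0.4 kg, upright on the bar. 110 mm tall; round, 90 mm across up to 42 mm height, narrowing to 74 mm at 86 mm; mouth 76 mm outside, 70 mm inside; wall 3 mm. Origin: centre of the underside; z up its axis; +x to the pouring spout (V-shaped lip reaching 55 mm from the axis), -x to the handle.
- jug_handle (a point): Grip point on the larger jug's handle: on the upright part of the flat strap, 78 mm from the jug's axis on its -x side, 72 mm above the underside. The upright part is straight from 42 to 97 mm height, 14 mm wide (along y), 5 mm thick (along x), 30 mm or more from the jug's wall. Handle top at 104 mm. Axes as the jug's.
- jug_rim (a point): Centre of the larger jug's mouth, at the level of the rim, 110 mm above the underside. Axes as the jug's.
- tower: Steam tower fixed to the bar: upright steel column 52 mm across (foot 84), 328 mm high. Origin: centre of the foot on the bar; z up; wand on the -x side: from a ball (32 mm) 84 mm out at 286 mm height a 10 mm tube with a 17 mm rubber sleeve goes out and down in the x-z plane to its tip. Valve lever on the +y side. Round drip tray, 132 mm across, 12 mm high, on the bar under the tip.
- wand_tip (a point): The lower end of the steam wand's tip (nozzle 14 mm thick), 180 mm from the column's axis on the tower's -x side, 170 mm above the bar. The wand rises from it towards the column, leaning 27 degrees from vertical. Axes as the tower's.
- small_jug: The smaller steel milk jug, the same shape, 84 mm tall and 68 mm across, handle on its -x side reaching 65 mm from its axis. Loose; leave it alone. Origin: centre of the underside.
- cup: White ceramic cup with a handle, 84 mm across the mouth, 62 mm tall. Loose; leave it alone. Origin: centre of the underside.
- jar: Closed amber glass jar with a metal lid, 72 mm across, 95 mm tall. Loose; leave it alone. Origin: centre of the underside.
- tamper: Steel coffee tamper standing on its 58 mm round foot, 85 mm tall. Loose; leave it alone. Origin: centre of the underside.
Mind the look-alikes: they are no part of the job. What is shaped like the jug but yellow is not meant.

How it is judged (in metres and radians):
On the way:
1. the larger jug is in the gripper, lifted clear of the bar (height (world z) of jug above 0.015 m and contact force between the fingers and jug above 1 N), for 0.2 s.
At the end, for the whole second after the job is handed in: Gripper holds the larger jug still by its handle (TCP within 45 mm of jug_handle), underside over 50 mm up, upright within 0.2 rad, spout to the column within 0.45 rad, wand tip 15 to 55 mm below the rim and within 16 mm of the axis in the jug's x and y, jug not touching the tower (z of wand_tip in the frame of jug between 0.055 and 0.095 m and x of wand_tip in the frame of jug between -0.016 and 0.016 m and y of wand_tip in the frame of jug between -0.016 and 0.016 m and angle between jug's own z axis and vertical below 0.2 rad and angle between the x axis of jug and the x axis of tower, either way round below 0.45 rad and x of tower in the frame of jug above 0.08 m and height (world z) of jug above 0.05 m and contact force between the fingers and jug above 1 N and distance between the grasp point and jug_handle below 0.045 m and contact force between jug and tower below 0.3 N and linear speed of jug below 0.02 m/s and angular speed of jug below 0.15 rad/s); the arm keeps its last pose, push and grip.
It fails at once if the steam tower is bumped (more than 8 N by anything) (contact force between tower and anything else above 8 N).
It fails at once if the small jug, cup, jar or tamper is shifted by more than 20 mm or tipped (distance of any of small_jug, cup, jar, tamper from where it was at the start of the episode above 0.02 m or angle between any of small_jug, cup, jar, tamper's own z axis and vertical above 0.35 rad).
It also fails if it takes over 42 s, if anything falls off the work surface, if the arm or the gripper's body presses on something with over 40 N, if the wrist force passes 120 N, or if a joint passes its speed limit or range.

## Working session

There is one attempt and no reset: what is moved stays moved. The work goes in short steps, Python scripts to look and compute and a tool call to move; the robot and the scene stay as the last step left them, time stands still between calls to the robot, and variables do not carry over. Pictures are saved under pics/ and viewed, at most 10 in all, crops included, and the job is handed in when it is done.

Besides the shell and the picture viewer there is one more tool, called after "Request:" in YAML: its name, and indented under it one key for each argument. send_rows: Moves the arm, as the interface text tells. Its arguments: {"type":"object","properties":{"motion":{"type":"array","items":{"type":"object","properties":{"x":{"type":"number","minimum":-1,"maximum":1},"y":{"type":"number","minimum":-1,"maximum":1},"z":{"type":"number","minimum":-1,"maximum":1},"rx":{"type":"number","minimum":-1,"maximum":1},"ry":{"type":"number","minimum":-1,"maximum":1},"rz":{"type":"number","minimum":-1,"maximum":1}}}},"grip":{"type":"number"},"force":{"type":"number"}},"required":["motion"]}

```bash
ls; mkdir -p pics
python3 - <<'E'
from rig import telemetry, eyes, order
import cv2,numpy as np
s=telemetry.sense();print(s['clock'],s['ee_pos'],s['tool_rot'],s['opening'])
ims=[]
for c in('scene','top'):
    cv2.imwrite(f'pics/{c}0.png',eyes.camera(c)); print(c,eyes.camera_params(c))
    for n in('jug','small_jug','tower','jug_handle','cup','jar','tamper','wand_tip'):
        try: print(n,[(round(d['score'],2),np.round(d['rect']).tolist()) for d in eyes.outline_of(c,n)][:4])
        except Exception as e: print(n,e)
print(telemetry.sense()['clock'])
E
```

```text
pics
0.0 [ 251.45322971 -598.42190859  248.58691228] [-3.07713723e+00 -6.20424946e-01  1.02467097e-03] 85.49513598355111
scene {'fov_y': 54.68939768095912, 'cx': 255.71101253135288, 'cy': 193.9020399234218, 'position': array([1128.71406859,  437.34191124, 1076.73049226]), 'orientation': array([-1.27647449, -2.41195677,  0.82219146])}
jug [(0.98, [342.0, 237.0, 30.0, 47.0]), (0.77, [354.0, 193.0, 38.0, 43.0]), (0.66, [403.0, 276.0, 54.0, 40.0])]
small_jug [(0.77, [204.0, 157.0, 21.0, 34.0])]
tower [(0.65, [222.0, 226.0, 85.0, 89.0])]
jug_handle [(0.94, [350.0, 193.0, 39.0, 37.0]), (0.86, [400.0, 275.0, 50.0, 39.0]), (0.57, [343.0, 236.0, 35.0, 48.0])]
cup [(0.6, [297.0, 282.0, 30.0, 38.0])]
jar []
tamper [(0.47, [136.0, 160.0, 20.0, 17.0])]
wand_tip []
top {'fov_y': 52.08850032571352, 'cx': 259.54245681340655, 'cy': 185.20331868459368, 'position': array([ 316.29585783,    8.05082932, 1340.22379829]), 'orientation': array([-2.12952853,  2.121128  , -0.19697293])}
jug [(0.93, [184.0, 263.0, 34.0, 37.0]), (0.8, [166.0, 209.0, 30.0, 36.0]), (0.79, [106.0, 201.0, 49.0, 36.0])]
small_jug [(0.63, [348.0, 220.0, 28.0, 28.0]), (0.52, [406.0, 174.0, 23.0, 16.0])]
tower [(0.94, [261.0, 142.0, 43.0, 110.0])]
jug_handle [(0.78, [183.0, 262.0, 41.0, 34.0]), (0.74, [107.0, 201.0, 49.0, 34.0]), (0.7, [164.0, 209.0, 33.0, 38.0])]
cup [(0.72, [181.0, 147.0, 26.0, 28.0])]
jar [(0.64, [348.0, 152.0, 22.0, 21.0])]
tamper [(0.64, [405.0, 176.0, 22.0, 19.0]), (0.22, [350.0, 151.0, 29.0, 23.0])]
wand_tip [(0.65, [262.0, 143.0, 39.0, 110.0])]
0.9
```

```bash
python3 -c "
import cv2,numpy as np
a=cv2.imread('pics/scene0.png');b=cv2.imread('pics/top0.png')
cv2.imwrite('pics/s.png',cv2.resize(a,(800,600)));cv2.imwrite('pics/t.png',cv2.resize(b,(800,600)))"
```

```text
(no output)
```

View pics/s.png

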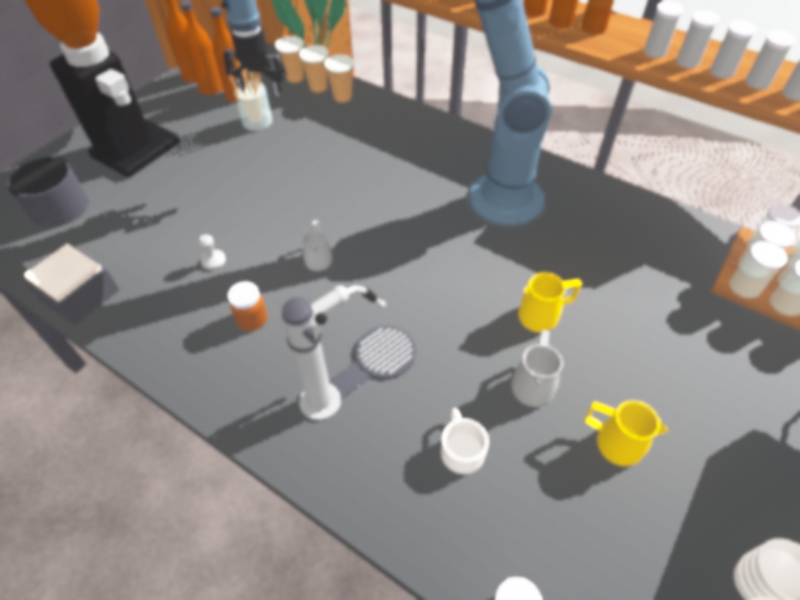

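View pics/t.png

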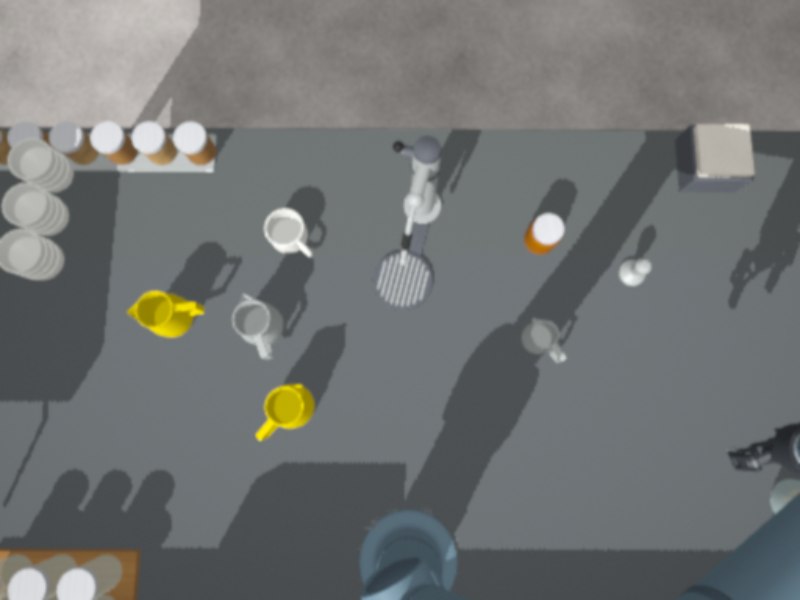

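The scene shows the large steel jug at about (345,237) and in top at (165,206), with its handle towards the robot. Two yellow look-alikes stand beside it. The wand tip is at about (245,194) in scene and (258,168) in top. I'll fit the models to the masks from both views.

```bash
cat > h.py <<'E'
import numpy as np,cv2
from scipy.spatial.transform import Rotation as R
from scipy.optimize import minimize
from rig import telemetry,eyes
def proj(P,p,name):
    q=(np.atleast_2d(P)-p['position'])@R.from_rotvec(p['orientation']).as_matrix()
    f=192/np.tan(np.radians(p['fov_y'])/2)
    if name=='wrist':
        rho=np.linalg.norm(q[:,:2],axis=1);th=np.arctan2(rho,q[:,2])
        uv=q[:,:2]/np.maximum(rho,1e-9)[:,None]*(f*th)[:,None]
    else: uv=f*q[:,:2]/q[:,2:]
    return uv+[p['cx'],p['cy']]
def circ(r,z,x=0): 
    a=np.linspace(0,2*np.pi,32,endpoint=False);return np.c_[x+r*np.cos(a),r*np.sin(a),0*a+z]
def cyl(r,z0,z1,x=0): return np.r_[circ(r,z0,x),circ(r,z1,x)]
def box(x0,x1,y,z0,z1): return np.array([[x,s*y,z] for x in(x0,x1) for s in(-1,1) for z in(z0,z1)],float)
JUG=[np.r_[circ(45,0),circ(45,42)],np.r_[circ(45,42),circ(37,86)],cyl(38,86,110),
 np.array([[55,0,110],[30,22,110],[30,-22,110],[37,0,80]],float),
 box(-80.5,-75.5,7,42,99),box(-80.5,-36,7,99,104),np.r_[box(-80.5,-75.5,7,40,48),box(-46,-42,7,30,38)]]
def sph(c,r):
    return np.array([[c[0]+r*np.cos(a)*np.cos(b),c[1]+r*np.sin(a)*np.cos(b),c[2]+r*np.sin(b)] for a in np.linspace(0,6.28,16) for b in np.linspace(-1.57,1.57,9)])
TOW=[cyl(42,0,12),cyl(26,0,328),np.r_[sph((-26,0,286),10),sph((-84,0,286),12)],sph((-84,0,286),16),
 np.r_[sph((-84,0,286),6),sph((-121,0,286),6)],np.r_[sph((-121,0,286),6),sph((-178,0,174),6)],cyl(66,0,12,-180),box(-130,-40,14,0,6)]
def place(m,v): # v x,y,z,yaw
    M=R.from_euler('z',v[3]).as_matrix();return [a@M.T+np.array(v[:3]) for a in m]
def render(m,v,p,name,S=4):
    im=np.zeros((384*S,512*S),np.uint8)
    for a in place(m,v):
        u=proj(a,p,name)*S+(S-1)/2
        cv2.fillConvexPoly(im,cv2.convexHull(u.astype(np.float32)).round().astype(np.int32),255)
    return cv2.resize(im,(512,384),interpolation=cv2.INTER_AREA)/255.
def fit(m,v0,views,free=(0,1,2,3),w=np.array([15,15,15,.15])):
    free=list(free)
    def full(t): v=np.array(v0,float);v[free]+=t*w[free];return v
    def cost(t):
        c=0
        for p,name,mask in views:
            r=render(m,full(t),p,name);c+=1-np.minimum(r,mask).sum()/np.maximum(r,mask).sum()
        return c/len(views)
    n=len(free);r=minimize(cost,np.zeros(n),method='Nelder-Mead',options=dict(initial_simplex=np.r_[np.zeros((1,n)),np.eye(n)],xatol=.01,fatol=1e-4,maxfev=400))
    return full(r.x),r.fun
def ray(uv,p,name):
    f=192/np.tan(np.radians(p['fov_y'])/2);d=np.array(uv,float)-[p['cx'],p['cy']]
    if name=='wrist':
        r=np.linalg.norm(d);th=r/f;q=np.r_[d/max(r,1e-9)*np.sin(th),np.cos(th)]
    else: q=np.r_[d/f,1]
    q=R.from_rotvec(p['orientation']).apply(q);return p['position'],q/np.linalg.norm(q)
def tri(rs):
    A=sum(np.eye(3)-np.outer(d,d) for o,d in rs);b=sum((np.eye(3)-np.outer(d,d))@o for o,d in rs)
    x=np.linalg.solve(A,b);return x,[np.linalg.norm(np.cross(d,x-o)) for o,d in rs]
def mask(cam,name,near):
    L=eyes.outline_of(cam,name);L=[d for d in L if np.hypot(d['rect'][0]-near[0],d['rect'][1]-near[1])<25]
    return L[0]['pixels'].astype(float) if L else None
E
python3 - <<'E'
from h import *
P={c:eyes.camera_params(c) for c in('scene','top')}
for c in P: eyes.camera(c)
print('tip',tri([ray((245,194),P['scene'],'scene'),ray((258,168.3),P['top'],'top')]))
ja,_=tri([ray((345,230),P['scene'],'scene'),ray((164,205),P['top'],'top')]);print('jug~',ja)
V=[(P[c],c,mask(c,'jug',n)) for c,n in(('scene',(342,237)),('top',(166,209)))]
for y in(-.5,0,.5): print('jug',fit(JUG,[ja[0],ja[1],0,y],V), fit(JUG,[ja[0],ja[1],0,y],V,free=(0,1,3)))
V=[(P[c],c,mask(c,'tower',n)) for c,n in(('scene',(222,226)),('top',(261,142)))]
t,_=tri([ray((245,194),P['scene'],'scene'),ray((258,168.3),P['top'],'top')])
for f in((0,1,2,3),(0,1,3)):
  v,e=fit(TOW,[t[0]+180,t[1],0,0],V,free=f);print('tower',v,e,place([np.array([[-180,0,170.]])],v))
for n,uv,h in(('cup',(185,150),62),('jar',(350,148),95),('small',(346,215),84),('tamper',(405,175),85)):
    o,d=ray(uv,P['top'],'top');print(n,(o+d*(h-o[2])/d[2]))
print(telemetry.sense()['clock'])
E
```

```text
tip (array([584.9150569 ,  13.31062074, 175.06785613]), [np.float64(1.0230385419102097), np.float64(1.0230385419101802)])
jug~ [481.26699657 312.90808638  99.35748352]
jug (array([ 4.84358769e+02,  3.19427963e+02,  2.48507917e+00, -3.77967740e-01]), np.float64(0.21096453409204913)) (array([4.83153649e+02, 3.17137636e+02, 0.00000000e+00, 3.23389902e-01]), np.float64(0.07548967960603498))
jug (array([4.84125606e+02, 3.19254089e+02, 1.87981635e+00, 3.56116523e-01]), np.float64(0.052434770843404255)) (array([4.83708213e+02, 3.19432264e+02, 0.00000000e+00, 3.54854897e-01]), np.float64(0.053981589019142906))
jug (array([4.83837302e+02, 3.19531884e+02, 1.74334172e+00, 3.60471168e-01]), np.float64(0.05208436049911819)) (array([4.83969312e+02, 3.19653795e+02, 0.00000000e+00, 3.67027431e-01]), np.float64(0.05341673699542421))
tower [ 7.60230203e+02 -2.79388989e+01 -4.99792326e-01 -2.36310411e-01] 0.12897544455188809 [array([[585.23269391,  14.20219328, 169.50020767]])]
tower [ 7.59981624e+02 -2.89037032e+01  0.00000000e+00 -2.40946008e-01] 0.1285801696545425 [array([[585.1813436 ,  14.04815119, 170.        ]])]
cup [673.68599633 258.755698    62.        ]
jar [ 673.50780074 -288.9565571    95.        ]
small [ 454.03032721 -270.22246925   84.        ]
tamper [ 585.77901886 -467.57488062   85.        ]
1.2
```

```bash
cat >> h.py <<'E'
def go(*targets):  # each: x,y,z,yaw of tool x (tool pointing down); prints shift & turn from present pose
    s=telemetry.sense();R0=R.from_rotvec(s['tool_rot'])
    print('t',s['clock'],'pos',np.round(s['ee_pos'],1),'toolx',np.round(R0.as_matrix()[:,0],3),'z',np.round(R0.as_matrix()[:,2],3),'open',s['opening'],s['finger_force'])
    for x,y,z,w in targets:
        d=R0.inv().apply(np.array([x,y,z])-s['ee_pos'])/1000
        T=R.from_matrix(np.array([[np.cos(w),np.sin(w),0],[np.sin(w),-np.cos(w),0],[0,0,-1]]).T)
        print(np.round(d,4),np.round((R0.inv()*T).as_rotvec()/np.radians(120),4))
E
python3 -c "
from h import *
go((430,-150,260,.36),(411,292,240,.36))"
```

```text
t 1.2 pos [ 251.8 -599.2  250. ] toolx [0.922 0.387 0.   ] z [ 0.  0. -1.] open 85.6086782357438 0.0
[ 0.3383 -0.3451 -0.01  ] [-0.     -0.      0.0181]
[ 0.492 -0.76   0.01 ] [-0.     -0.      0.0181]
```

Request:
send_rows:
  motion:
    - {"x":0.34,"y":-0.345,"z":-0.01,"rz":0.018}
    - {"x":0.34,"y":-0.345,"z":-0.01,"rz":0.018}
    - {"x":0.34,"y":-0.345,"z":-0.01,"rz":0.018}
    - {"x":0.34,"y":-0.345,"z":-0.01,"rz":0.018}
    - {"x":0.34,"y":-0.345,"z":-0.01,"rz":0.018}
    - {"x":0.34,"y":-0.345,"z":-0.01,"rz":0.018}
    - {"x":0.34,"y":-0.345,"z":-0.01,"rz":0.018}
    - {"x":0.34,"y":-0.345,"z":-0.01,"rz":0.018}
  grip: 0.7

```text
invalid input
```

```bash
python3 -c "
from h import *
go((430,-150,260,.36),(411,292,240,.36))"
```

```text
t 1.2 pos [ 251.8 -599.2  250. ] toolx [0.922 0.387 0.   ] z [ 0.  0. -1.] open 85.6086782357438 0.0
[ 0.3383 -0.3451 -0.01  ] [-0.     -0.      0.0181]
[ 0.492 -0.76   0.01 ] [-0.     -0.      0.0181]
```

Request:
send_rows:
  motion:
    - {"x":0.34,"y":-0.345,"z":-0.01,"rx":0,"ry":0,"rz":0.018}
    - {"x":0.34,"y":-0.345,"z":-0.01,"rx":0,"ry":0,"rz":0.018}
    - {"x":0.34,"y":-0.345,"z":-0.01,"rx":0,"ry":0,"rz":0.018}
    - {"x":0.34,"y":-0.345,"z":-0.01,"rx":0,"ry":0,"rz":0.018}
    - {"x":0.34,"y":-0.345,"z":-0.01,"rx":0,"ry":0,"rz":0.018}
    - {"x":0.34,"y":-0.345,"z":-0.01,"rx":0,"ry":0,"rz":0.018}
    - {"x":0.34,"y":-0.345,"z":-0.01,"rx":0,"ry":0,"rz":0.018}
    - {"x":0.34,"y":-0.345,"z":-0.01,"rx":0,"ry":0,"rz":0.018}
  grip: 0.7

```text
clock: 1.87
ee_pos: [375.9, -287.9, 257.3]
tool_rot: [3.09, 0.562, 0.001]
contact_force: [0.1, -0.9, -0.6]
opening: 60.1
finger_force: 0.0
```

```bash
python3 -c "
from h import *
go((430,-150,260,.36),(411,292,240,.36))"
```

```text
t 1.8667 pos [ 375.9 -287.9  257.3] toolx [0.936 0.352 0.   ] z [ 0.001 -0.001 -1.   ] open 60.08181416992815 0.0
[ 0.0992 -0.11   -0.0028] [ 0.0005 -0.0002 -0.0001]
[ 0.237  -0.5304  0.0168] [ 0.0005 -0.0002 -0.0001]
```

Request:
send_rows:
  motion:
    - {"x":0.1,"y":-0.11,"z":0,"rx":0,"ry":0,"rz":0}
    - {"x":0.1,"y":-0.11,"z":0,"rx":0,"ry":0,"rz":0}
    - {"x":0.1,"y":-0.11,"z":0,"rx":0,"ry":0,"rz":0}
    - {"x":0.237,"y":-0.53,"z":0.017,"rx":0,"ry":0,"rz":0}
    - {"x":0.237,"y":-0.53,"z":0.017,"rx":0,"ry":0,"rz":0}
    - {"x":0.237,"y":-0.53,"z":0.017,"rx":0,"ry":0,"rz":0}
    - {"x":0.237,"y":-0.53,"z":0.017,"rx":0,"ry":0,"rz":0}
    - {"x":0.237,"y":-0.53,"z":0.017,"rx":0,"ry":0,"rz":0}
  grip: 0.7

```text
clock: 2.53
ee_pos: [416.3, 36.4, 249.6]
tool_rot: [3.09, 0.562, 0.002]
contact_force: [1.6, -0.2, -0.8]
opening: 59.6
finger_force: 0.0
```

```bash
python3 -c "
from h import *
go((411,292,240,.36))"
```

```text
t 2.5333 pos [416.3  36.4 249.6] toolx [0.936 0.352 0.001] z [ 0.001 -0.001 -1.   ] open 59.63537796658285 0.0
[ 0.085  -0.2411  0.0094] [ 0.0005 -0.0005 -0.0001]
```

Request:
send_rows:
  motion:
    - {"x":0.085,"y":-0.241,"z":0.009,"rx":0,"ry":0,"rz":0}
    - {"x":0.085,"y":-0.241,"z":0.009,"rx":0,"ry":0,"rz":0}
    - {"x":0.085,"y":-0.241,"z":0.009,"rx":0,"ry":0,"rz":0}
    - {"x":0.085,"y":-0.241,"z":0.009,"rx":0,"ry":0,"rz":0}
    - {"x":0.085,"y":-0.241,"z":0.009,"rx":0,"ry":0,"rz":0}
    - {"x":0.085,"y":-0.241,"z":0.009,"rx":0,"ry":0,"rz":0}
    - {"x":0.085,"y":-0.241,"z":0.009,"rx":0,"ry":0,"rz":0}
    - {"x":0.085,"y":-0.241,"z":0.009,"rx":0,"ry":0,"rz":0}
  grip: 0.7

```text
clock: 3.2
ee_pos: [409.9, 294.2, 240.7]
tool_rot: [-3.086, -0.574, -0.0]
contact_force: [0.5, -0.9, -0.0]
opening: 59.5
finger_force: 0.0
```

Run:
```python
from h import *
go((411,292,240,.36))
p=eyes.camera_params('wrist');im=eyes.camera('wrist');print(p)
u=proj(place([np.array([[-78.,0,72],[0,0,110],[-78,0,104]])],[484,319.5,0,.36])[0],p,'wrist');print(u)
L=eyes.outline_of('wrist','jug');print([(d['score'],np.round(d['rect'])) for d in L])
b=L[0]['pixels']
V=[(p,'wrist',L[0]['pixels'].astype(float))]
print(fit(JUG,[484,319.5,0,.36],V,free=(0,1,3)))
r=render(JUG,[484,319.5,0,.36],p,'wrist')
im=im.copy()
c,_=cv2.findContours((r>.5).astype(np.uint8),cv2.RETR_EXTERNAL,cv2.CHAIN_APPROX_NONE);cv2.drawContours(im,c,-1,(0,0,255),1)
cv2.imwrite('pics/w1.png',cv2.resize(im,(800,600)))
```

```text
t 3.2 pos [409.9 294.2 240.7] toolx [0.933 0.359 0.001] z [-0.     0.003 -1.   ] open 59.508676234761936 0.0
[0.0003 0.0024 0.0007] [-0.0014 -0.0003  0.0036]
{'fov_y': 65.70646984690485, 'cx': 257.0014823786729, 'cy': 196.06535187544415, 'position': array([488.74277095, 323.98307353, 365.53683852]), 'orientation': array([ 2.3536078 , -1.61596612, -0.27538378])}
[[259.61086919 179.69313597]
 [260.70160661 103.81806473]
 [259.81273506 189.2270311 ]]
[(0.91, array([258., 116.,  92., 148.])), (0.66, array([100.,  37., 134.,  73.])), (0.63, array([259., 266., 105., 101.]))]
(array([4.84433063e+02, 3.20343033e+02, 0.00000000e+00, 3.53885310e-01]), np.float64(0.02353041795336741))
```

View pics/w1.png

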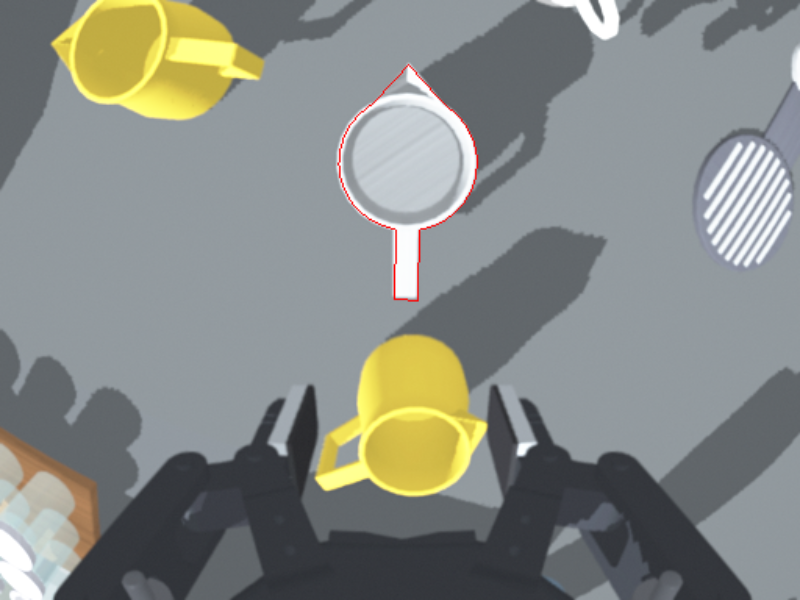

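The red model outline matches the steel jug, with its axis at about (407,160) and handle end at (407,298). The camera sits 84 mm ahead of the TCP, so I'll tilt the tool back 15° to keep it clear of the wand. First I need the yellow jug's position.

```bash
sed -i 's/for x,y,z,w in targets/for x,y,z,w,tl in targets/; s/\[0,0,-1\]\]).T)/[0,0,-1]]).T)*R.from_rotvec([0,tl,0])/' h.py
python3 - <<'E'
from h import *
go((411,293,200,.356,.26),(411,293,75,.356,.26))
print(telemetry.sense()['joints'])
p=eyes.camera_params('wrist');o,d=ray((265.6,288),p,'wrist');print('yellow',o+d*(110-o[2])/d[2])
E
```

```text
t 3.3 pos [411.3 289.2 240. ] toolx [ 0.936  0.352 -0.001] z [-0.    -0.001 -1.   ] open 59.49548888898862 0.0
[ 0.0011 -0.0037  0.04  ] [0.0002 0.1246 0.002 ]
[ 0.0012 -0.0039  0.165 ] [0.0002 0.1246 0.002 ]
[ 0.03581368  0.19119443 -0.79509716  1.9242249   0.15433714  1.0887643
 -2.03292521]
yellow [314.490699   242.68275082 110.        ]
```

Request:
send_rows:
  motion:
    - {"x":0.001,"y":-0.004,"z":0.04,"rx":0,"ry":0.124,"rz":0.002}
    - {"x":0.001,"y":-0.004,"z":0.04,"rx":0,"ry":0.124,"rz":0.002}
    - {"x":0.001,"y":-0.004,"z":0.04,"rx":0,"ry":0.124,"rz":0.002}
    - {"x":0.001,"y":-0.004,"z":0.06,"rx":0,"ry":0.124,"rz":0.002}
    - {"x":0.001,"y":-0.004,"z":0.08,"rx":0,"ry":0.124,"rz":0.002}
    - {"x":0.001,"y":-0.004,"z":0.08,"rx":0,"ry":0.124,"rz":0.002}
    - {"x":0.001,"y":-0.004,"z":0.08,"rx":0,"ry":0.124,"rz":0.002}
    - {"x":0.001,"y":-0.004,"z":0.08,"rx":0,"ry":0.124,"rz":0.002}
  grip: 0.6

```text
clock: 3.97
ee_pos: [411.9, 293.1, 161.1]
tool_rot: [-3.022, -0.54, -0.396]
contact_force: [-0.3, -0.7, 0.1]
opening: 50.9
finger_force: 0.0
```

Run:
```python
from h import *
p=eyes.camera_params('wrist');im=eyes.camera('wrist')
L=[d for d in eyes.outline_of('wrist','jug')];print([(d['score'],np.round(d['rect'])) for d in L])
for d in L[:2]: print(fit(JUG,[484.3,320,0,.356],[(p,'wrist',d['pixels'].astype(float))],free=(0,1,3)))
go((411,293,160,.356,.26),(411,293,75,.356,.26))
```

```text
[(0.91, array([ 77.,  62., 146., 107.])), (0.85, array([267., 315.,  85.,  60.])), (0.56, array([254., 152., 115., 196.]))]
(array([4.843e+02, 3.200e+02, 0.000e+00, 3.560e-01]), np.float64(1.0))
(array([4.843e+02, 3.200e+02, 0.000e+00, 3.560e-01]), np.float64(1.0))
t 4.0667 pos [412.2 294.2 161.8] toolx [0.906 0.335 0.259] z [ 0.243  0.091 -0.966] open 51.39919301839299 0.0
[-0.0019  0.0007  0.0013] [-0.0002 -0.0012 -0.0008]
[-0.024   0.0008  0.0834] [-0.0002 -0.0012 -0.0008]
```

Request:
send_rows:
  motion:
    - {"x":-0.006,"y":0,"z":0.021,"rx":0,"ry":0,"rz":0}
    - {"x":-0.012,"y":0,"z":0.042,"rx":0,"ry":0,"rz":0}
    - {"x":-0.018,"y":0.001,"z":0.063,"rx":0,"ry":0,"rz":0}
    - {"x":-0.024,"y":0.001,"z":0.083,"rx":0,"ry":0,"rz":0}
    - {"x":-0.024,"y":0.001,"z":0.083,"rx":0,"ry":0,"rz":0}
    - {"x":-0.024,"y":0.001,"z":0.083,"rx":0,"ry":0,"rz":0}
  grip: 0.6

```text
clock: 4.57
ee_pos: [409.3, 292.5, 73.8]
tool_rot: [-3.022, -0.544, -0.393]
contact_force: [-0.6, 0.7, 0.5]
opening: 51.3
finger_force: 0.0
```

Run:
```python
from h import *
p=eyes.camera_params('wrist');im=eyes.camera('wrist').copy()
L=[d for d in eyes.outline_of('wrist','jug')]
for d in L: 
  if abs(d['rect'][0]-256)<30 and d['rect'][1]<230: print(fit(JUG,[484.3,320,0,.356],[(p,'wrist',d['pixels'].astype(float))],free=(0,1,3)))
go((411,293,75,.356,.26))
r=render(JUG,[484.3,320,0,.356],p,'wrist')
c,_=cv2.findContours((r>.5).astype(np.uint8),cv2.RETR_LIST,cv2.CHAIN_APPROX_NONE);cv2.drawContours(im,c,-1,(0,0,255),1)
cv2.imwrite('pics/w2.png',cv2.resize(im,(800,600)))
```

```text
(array([4.84293002e+02, 3.20370814e+02, 0.00000000e+00, 3.56707116e-01]), np.float64(0.015735831250725196))
t 4.6667 pos [410.6 293.7  75.6] toolx [0.905 0.336 0.26 ] z [ 0.243  0.092 -0.966] open 51.27608986940446 0.0
[-0.      0.0008  0.0006] [-0.0007 -0.0013 -0.0002]
```

View pics/w2.png

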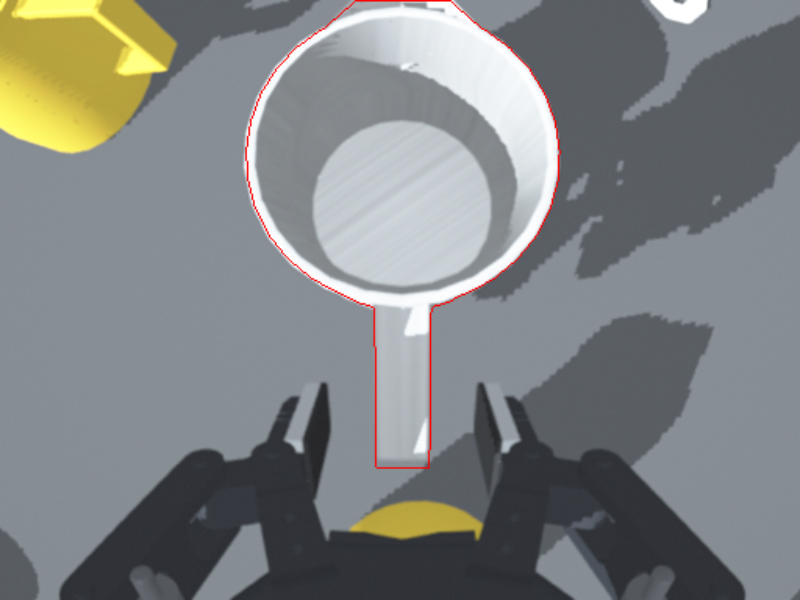

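The handle, columns 375–430, is centred between the pads at 328 and 476, and the pose agrees to under 1 mm. I'll close the gripper.

Request:
send_rows:
  motion:
    - {"x":0,"y":0,"z":0,"rx":0,"ry":0,"rz":0}
    - {"x":0,"y":0,"z":0,"rx":0,"ry":0,"rz":0}
    - {"x":0,"y":0,"z":0,"rx":0,"ry":0,"rz":0}
    - {"x":0,"y":0,"z":0,"rx":0,"ry":0,"rz":0}
    - {"x":0,"y":0,"z":0,"rx":0,"ry":0,"rz":0}
    - {"x":0,"y":0,"z":0,"rx":0,"ry":0,"rz":0}
    - {"x":0,"y":0,"z":0,"rx":0,"ry":0,"rz":0}
    - {"x":0,"y":0,"z":0,"rx":0,"ry":0,"rz":0}
  grip: 0
  force: 100

```text
clock: 5.33
ee_pos: [410.1, 293.0, 75.2]
tool_rot: [-3.021, -0.543, -0.398]
contact_force: [-2.0, -1.5, 7.3]
opening: 11.9
finger_force: 98.7
```

```bash
python3 -c "
from h import *
go((411,293,115,.356,.26))"
```

```text
t 5.3333 pos [410.1 293.   75.2] toolx [0.905 0.336 0.259] z [ 0.243  0.09  -0.966] open 11.910943368827695 98.66964396787807
[ 0.0111  0.0003 -0.0382] [ 0.     -0.0009 -0.0001]
```

Request:
send_rows:
  motion:
    - {"x":0.002,"y":0,"z":-0.008,"rx":0,"ry":0,"rz":0}
    - {"x":0.004,"y":0,"z":-0.016,"rx":0,"ry":0,"rz":0}
    - {"x":0.006,"y":0,"z":-0.024,"rx":0,"ry":0,"rz":0}
    - {"x":0.009,"y":0,"z":-0.032,"rx":0,"ry":0,"rz":0}
    - {"x":0.011,"y":0,"z":-0.038,"rx":0,"ry":0,"rz":0}
    - {"x":0.011,"y":0,"z":-0.038,"rx":0,"ry":0,"rz":0}
    - {"x":0.011,"y":0,"z":-0.038,"rx":0,"ry":0,"rz":0}

```text
clock: 5.92
ee_pos: [410.1, 292.5, 113.4]
tool_rot: [-3.022, -0.543, -0.394]
contact_force: [-1.2, -0.1, -3.3]
opening: 12.0
finger_force: 99.2
```

```bash
cat >> h.py <<'E'
def fit6(v0,views):  # v: x,y,z,yaw,pitch(about jug y),roll
    w=np.array([8,8,8,.1,.1,.1])
    def pl(v): 
        M=R.from_euler('ZYX',v[3:]).as_matrix();return [a@M.T+v[:3] for a in JUG]
    def cost(t):
        v=np.array(v0)+t*w;c=0
        for p,name,mask in views:
            S=4;im=np.zeros((384*S,512*S),np.uint8)
            for a in pl(v): cv2.fillConvexPoly(im,cv2.convexHull((proj(a,p,name)*S+1.5).astype(np.float32)).round().astype(np.int32),255)
            r=cv2.resize(im,(512,384),interpolation=cv2.INTER_AREA)/255.
            c+=1-np.minimum(r,mask).sum()/np.maximum(r,mask).sum()
        return c/len(views)
    r=minimize(cost,np.zeros(6),method='Nelder-Mead',options=dict(initial_simplex=np.r_[np.zeros((1,6)),np.eye(6)],xatol=.01,fatol=1e-4,maxfev=700))
    return np.array(v0)+r.x*w,r.fun
def look(v0,cams=('wrist','scene','top')):
    V=[]
    for c in cams:
        p=eyes.camera_params(c);eyes.camera(c)
        u=proj([np.array(v0[:3])+[0,0,60]],p,c)[0]
        L=[d for d in eyes.outline_of(c,'jug') if np.hypot(*(np.array(d['rect'][:2])-u))<(100 if c=='wrist' else 14)]
        if L:
            d=L[0];print(c,d['score'],np.round(d['rect']));V.append((p,c,d['pixels'].astype(float)))
    return V
E
python3 - <<'E'
from h import *
go((411,293,115,.356,.26),(411,293,130,.356,.26))
v0=[484.3,320,40,.356,0,0]
V=look(v0)
if V: print(fit6(v0,V),[fit6(v0,[x]) for x in V[:1]])
go()
E
```

```text
t 5.9167 pos [410.1 292.5 113.4] toolx [0.906 0.336 0.257] z [ 0.241  0.089 -0.967] open 11.992927249601424 99.18697813991457
[ 0.0014 -0.0002 -0.0013] [-0.      0.0002 -0.0003]
[ 0.0053 -0.0002 -0.0158] [-0.      0.0002 -0.0003]
wrist 0.91 [254. 148. 198. 295.]
scene 0.72 [345. 229.  34.  49.]
top 0.68 [163. 206.  32.  34.]
(array([4.83115207e+02, 3.20675772e+02, 3.74259669e+01, 3.50734191e-01,
       5.89934514e-03, 1.65713290e-02]), np.float64(0.0839751930693613)) [(array([4.83855570e+02, 3.20643696e+02, 3.72124371e+01, 3.53579159e-01,
       3.80690087e-03, 1.06321793e-02]), np.float64(0.016397505199050477))]
t 6.2167 pos [409.7 292.6 112.8] toolx [0.906 0.337 0.256] z [ 0.239  0.089 -0.967] open 12.049893813188511 99.18069565203041
```

Lift is good: the jug is upright within 0.02 rad and its underside is at 37 mm. Next is an intermediate pose about 100 mm beside the wand, to measure the tip with the wrist camera.

```bash
python3 -c "
from h import *
go((480,135,110,-.1,.26))"
```

```text
t 6.2167 pos [409.7 292.6 112.8] toolx [0.906 0.337 0.256] z [ 0.239  0.089 -0.967] open 12.049893813188511 99.18069565203041
[0.0099 0.1722 0.0055] [-0.056   0.0008  0.2104]
```

Request:
send_rows:
  motion:
    - {"x":0.001,"y":0.02,"z":0.001,"rx":-0.007,"ry":0,"rz":0.026}
    - {"x":0.003,"y":0.045,"z":0.001,"rx":-0.014,"ry":0,"rz":0.053}
    - {"x":0.004,"y":0.07,"z":0.002,"rx":-0.021,"ry":0,"rz":0.079}
    - {"x":0.006,"y":0.1,"z":0.003,"rx":-0.03,"ry":0,"rz":0.112}
    - {"x":0.008,"y":0.13,"z":0.004,"rx":-0.042,"ry":0,"rz":0.158}
    - {"x":0.009,"y":0.155,"z":0.005,"rx":-0.05,"ry":0,"rz":0.188}
    - {"x":0.01,"y":0.172,"z":0.005,"rx":-0.056,"ry":0,"rz":0.21}
    - {"x":0.01,"y":0.172,"z":0.005,"rx":-0.056,"ry":0,"rz":0.21}

```text
clock: 6.88
ee_pos: [481.6, 130.7, 110.7]
tool_rot: [3.095, -0.167, 0.403]
contact_force: [-0.9, -0.0, -2.9]
opening: 12.0
finger_force: 99.0
```

Run:
```python
from h import *
p=eyes.camera_params('wrist');im=eyes.camera('wrist').copy()
go((508,32,110,-.23,.26))
M=place([np.array([[-180.,0,170],[-121,0,286]])],[760,-28.5,0,-.238])[0]
u=proj(M,p,'wrist');print(u)
for q in u: cv2.circle(im,(int(q[0]),int(q[1])),3,(0,0,255),1)
cv2.imwrite('pics/w3.png',cv2.resize(im,(800,600)))
import pickle;pickle.dump((p,im),open('w3.pkl','wb'))
```

```text
t 6.9333 pos [481.  133.4 110.8] toolx [ 0.961 -0.1    0.256] z [ 0.255 -0.027 -0.967] open 11.916336182254812 98.84800151805393
[0.0359 0.0981 0.0104] [-0.0154  0.0003  0.0584]
[[ 506.76647821   25.06921835]
 [ 624.78162959 -200.1862619 ]]
```

View pics/w3.png

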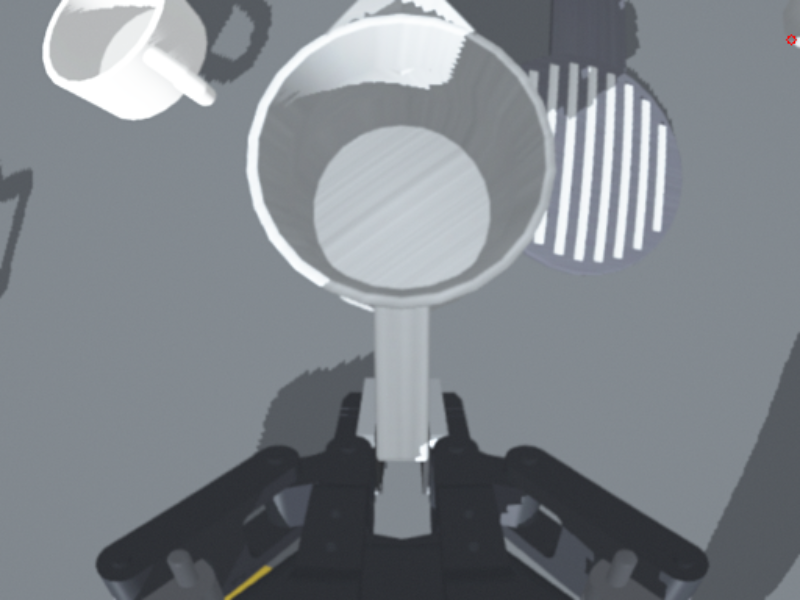

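The tip shows at the right edge near (791,40), about where predicted. I'll go half the way and look again.

Request:
send_rows:
  motion:
    - {"x":0.005,"y":0.01,"z":0.002,"rx":-0.002,"ry":0,"rz":0.008}
    - {"x":0.009,"y":0.022,"z":0.003,"rx":-0.004,"ry":0,"rz":0.014}
    - {"x":0.013,"y":0.035,"z":0.004,"rx":-0.006,"ry":0,"rz":0.022}
    - {"x":0.016,"y":0.045,"z":0.005,"rx":-0.008,"ry":0,"rz":0.03}
    - {"x":0.018,"y":0.05,"z":0.005,"rx":-0.008,"ry":0,"rz":0.03}
    - {"x":0.018,"y":0.05,"z":0.005,"rx":-0.008,"ry":0,"rz":0.03}

```text
clock: 7.43
ee_pos: [494.2, 81.5, 110.7]
tool_rot: [3.082, -0.259, 0.402]
contact_force: [-0.6, -0.0, -4.4]
opening: 12.2
finger_force: 98.9
```

Run:
```python
from h import *
p=eyes.camera_params('wrist');im=eyes.camera('wrist').copy()
go((508,32,110,-.23,.26))
M=place([np.array([[-180.,0,170],[-121,0,286]])],[760,-28.5,0,-.238])[0]
u=proj(M,p,'wrist');print(u)
import pickle;pickle.dump((p,im),open('w4.pkl','wb'))
cv2.imwrite('pics/w4.png',cv2.resize(im[0:192,256:512],(800,600),interpolation=cv2.INTER_CUBIC))
```

```text
t 7.4833 pos [494.1  82.8 110.8] toolx [ 0.953 -0.16   0.257] z [ 0.253 -0.042 -0.966] open 12.040915822381521 98.86633191606961
[0.0211 0.0478 0.0065] [-0.0078  0.0002  0.0294]
[[ 409.53761676   25.67896727]
 [ 516.17004772 -305.32475407]]
```

View pics/w4.png

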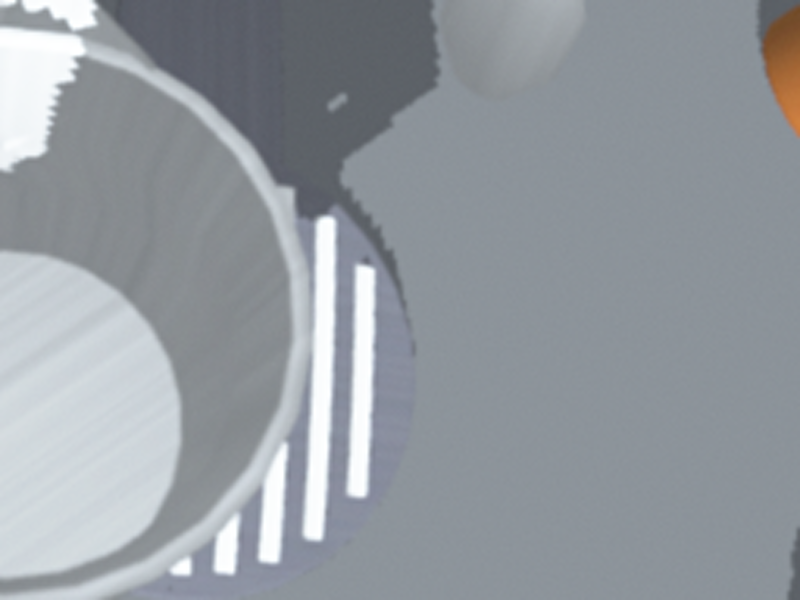

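The nozzle's end is at crop (505,75), i.e. wrist pixel (417.6,24), against a prediction of (409.5,25.7). I'll triangulate with all views.

Run:
```python
from h import *
import pickle
p,_=pickle.load(open('w4.pkl','rb'))
S,T=eyes.camera_params('scene'),eyes.camera_params('top')
a,b,c=ray((245,194),S,'scene'),ray((258,168.3),T,'top'),ray((417.6,24),p,'wrist')
print(tri([a,b,c]),tri([a,c]),tri([b,c]))
o,d=c;print(o,o+d*(170-o[2])/d[2])
V=look([572,70,35,-.168,0,0],('wrist',));print(fit6([572,70,35,-.168,0,0],V))
go()
```

```text
(array([584.48711076,  13.11885134, 174.09907513]), [np.float64(0.895828235013112), np.float64(1.3399977916195525), np.float64(0.6130793263811446)]) (array([583.7896606 ,  13.57676543, 174.09586198]), [np.float64(0.20075817257760195), np.float64(0.20075817257761117)]) (array([585.37421616,  12.19766896, 172.42645235]), [np.float64(0.7025143884696093), np.float64(0.7025143884696519)])
[543.3893081   72.94890643 253.11429701] [585.89483592  10.24176852 170.        ]
wrist 0.76 [255. 148. 199. 297.]
(array([ 5.71665786e+02,  7.02419635e+01,  3.49560449e+01, -1.65766697e-01,
        1.03502558e-02,  6.86787083e-03]), np.float64(0.017383379573248647))
t 7.5833 pos [494.   84.3 110.9] toolx [ 0.954 -0.158  0.257] z [ 0.254 -0.041 -0.966] open 11.781380466820606 98.8671951123979
```

```bash
python3 -c "
from h import *
go((507.4,29.2,109,-.22,.26))"
```

```text
t 7.5833 pos [494.   84.3 110.9] toolx [ 0.954 -0.158  0.257] z [ 0.254 -0.041 -0.966] open 11.781380466820606 98.8671951123979
[0.0209 0.0522 0.0075] [-0.0072  0.0001  0.0259]
```

Request:
send_rows:
  motion:
    - {"x":0.004,"y":0.009,"z":0.001,"rx":-0.001,"ry":0,"rz":0.004}
    - {"x":0.008,"y":0.02,"z":0.003,"rx":-0.003,"ry":0,"rz":0.01}
    - {"x":0.012,"y":0.031,"z":0.004,"rx":-0.004,"ry":0,"rz":0.015}
    - {"x":0.016,"y":0.041,"z":0.006,"rx":-0.006,"ry":0,"rz":0.02}
    - {"x":0.02,"y":0.049,"z":0.007,"rx":-0.007,"ry":0,"rz":0.025}
    - {"x":0.021,"y":0.052,"z":0.0075,"rx":-0.007,"ry":0,"rz":0.026}
    - {"x":0.021,"y":0.052,"z":0.0075,"rx":-0.007,"ry":0,"rz":0.026}
    - {"x":0.021,"y":0.052,"z":0.0075,"rx":-0.007,"ry":0,"rz":0.026}

```text
clock: 8.25
ee_pos: [507.5, 28.7, 108.9]
tool_rot: [3.068, -0.341, 0.4]
contact_force: [-0.3, 0.4, -3.8]
opening: 11.8
finger_force: 98.9
```

Run:
```python
from h import *
p=eyes.camera_params('wrist');im=eyes.camera('wrist').copy()
go((507.4,29.2,109,-.22,.26),(507.4,29.2,171,-.22,.26))
print(proj([[585,12,170]],p,'wrist'))
import pickle;pickle.dump((p,im),open('w5.pkl','wb'))
cv2.imwrite('pics/w5.png',cv2.resize(im,(800,600),interpolation=cv2.INTER_CUBIC))
```

```text
t 8.3 pos [507.4  29.3 109. ] toolx [ 0.943 -0.211  0.257] z [ 0.251 -0.056 -0.967] open 11.751974935292534 98.87584251235239
[ 0.      0.0001 -0.    ] [-0.0001  0.0002 -0.0001]
[ 0.0159  0.0001 -0.06  ] [-0.0001  0.0002 -0.0001]
[[253.23147828  70.72902114]]
```

View pics/w5.png

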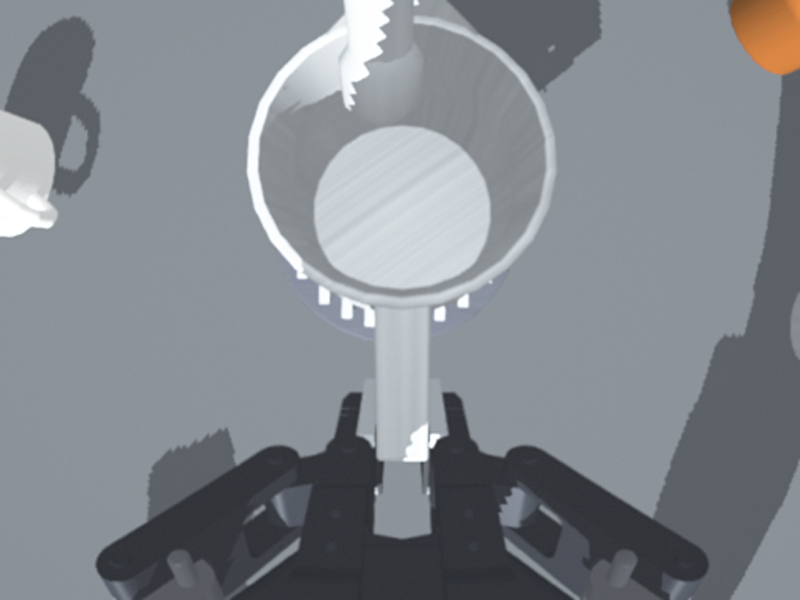

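Run:
```python
from h import *
import pickle
p,_=pickle.load(open('w5.pkl','rb'));q,_=pickle.load(open('w4.pkl','rb'))
S,T=eyes.camera_params('scene'),eyes.camera_params('top')
c=ray((244.5,58),p,'wrist')
for z in(168,170,173): print(c[0]+c[1]*(z-c[0][2])/c[1][2])
print(tri([c,ray((245,194),S,'scene'),ray((258,168.3),T,'top'),ray((417.6,24),q,'wrist')]))
# render nozzle end for candidate tips, to compare silhouette: seen columns 219-270, lowest row 78
for x,y,z in((585,12,170),(588,14,170),(589,15,171),(588,14,173)):
    ax=R.from_euler('z',-.238).apply([np.sin(.471),0,np.cos(.471)]);e1=R.from_euler('z',-.238).apply([0,1,0]);e2=np.cross(ax,e1)
    a=np.linspace(0,6.28,60)[:,None];D=np.array([x,y,z])+7*(np.cos(a)*e1+np.sin(a)*e2)
    u=proj(D,p,'wrist');print(x,y,z,u[:,0].min(),u[:,0].max(),u[:,1].max())
V=look([584.5,12,34,-.22,0,0],('wrist',))
if V: print(fit6([584.5,12,34,-.22,0,0],V))
```

```text
[590.29667393  13.46142703 168.        ]
[589.47582724  13.55682079 170.        ]
[588.2445572   13.69991143 173.        ]
(array([585.15762215,  13.5366669 , 175.20859131]), [np.float64(2.040092360822838), np.float64(0.9765846294403154), np.float64(1.1378594997810152), np.float64(1.7156448905520474)])
585 12 170 228.4793813407458 277.99613019171113 88.19952986511541
588 14 170 219.52117662731797 268.6765951315164 79.6501470214588
589 15 171 214.97245729435724 264.5303627001869 75.96119320840972
588 14 173 218.21558433512007 269.0879590940319 76.15660264004333
wrist 0.73 [254. 149. 196. 297.]
(array([ 5.83993713e+02,  1.21896212e+01,  3.27667918e+01, -2.19843748e-01,
        1.03834642e-02,  2.43699151e-03]), np.float64(0.12175090019783752))
```

```bash
python3 -c "
from h import *
go((512,31,109,-.22,.26),(512,31,140,-.22,.26),(512,31,171,-.22,.26))"
```

```text
t 8.4 pos [507.3  29.8 109. ] toolx [ 0.943 -0.21   0.257] z [ 0.251 -0.056 -0.967] open 12.191551908857797 98.87576897861436
[ 0.0041 -0.0022  0.0011] [-0.0002  0.0002  0.0004]
[ 0.0121 -0.0022 -0.0289] [-0.0002  0.0002  0.0004]
[ 0.0201 -0.0022 -0.0588] [-0.0002  0.0002  0.0004]
```

Request:
send_rows:
  motion:
    - {"x":0.004,"y":-0.002,"z":0.001,"rx":0,"ry":0,"rz":0}
    - {"x":0.004,"y":-0.002,"z":0.001,"rx":0,"ry":0,"rz":0}
    - {"x":0.006,"y":-0.002,"z":-0.007,"rx":0,"ry":0,"rz":0}
    - {"x":0.008,"y":-0.002,"z":-0.014,"rx":0,"ry":0,"rz":0}
    - {"x":0.01,"y":-0.002,"z":-0.021,"rx":0,"ry":0,"rz":0}
    - {"x":0.012,"y":-0.002,"z":-0.029,"rx":0,"ry":0,"rz":0}
    - {"x":0.012,"y":-0.002,"z":-0.029,"rx":0,"ry":0,"rz":0}
    - {"x":0.012,"y":-0.002,"z":-0.029,"rx":0,"ry":0,"rz":0}

```text
clock: 9.07
ee_pos: [512.8, 29.9, 141.4]
tool_rot: [3.068, -0.34, 0.404]
contact_force: [-0.2, -0.0, -2.7]
opening: 12.3
finger_force: 98.9
```

Run:
```python
from h import *
p=eyes.camera_params('wrist');im=eyes.camera('wrist').copy()
go((512,31,171,-.22,.26));print(telemetry.sense()['contact_force'])
import pickle;pickle.dump((p,im),open('w6.pkl','wb'))
cv2.imwrite('pics/w6.png',cv2.resize(im,(800,600),interpolation=cv2.INTER_CUBIC))
```

```text
t 9.1167 pos [512.1  29.8 140.6] toolx [ 0.943 -0.212  0.258] z [ 0.251 -0.057 -0.966] open 12.339985955245927 98.88739112298936
[ 0.0074 -0.0011 -0.0295] [ 0.0002 -0.0003 -0.0004]
[-0.16347579 -0.07767425 -3.08915013]
```

View pics/w6.png

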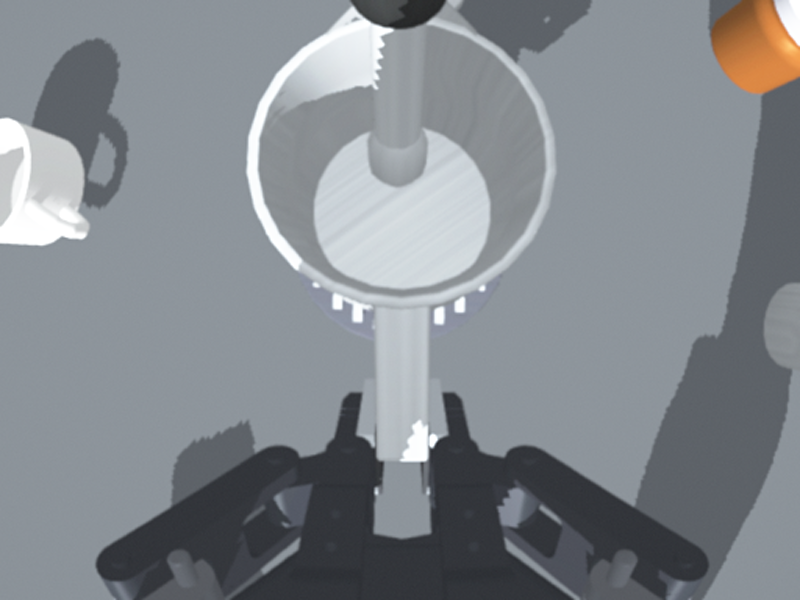

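The nozzle spans columns 368–428 with its lower edge at row 187, centred in the mouth. I'll check it numerically in the jug's frame.

```bash
cat > t.py <<'E'
from h import *
import pickle
from scipy.optimize import least_squares
def noz(t,p):
    Q=R.from_euler('z',-.238);ax=Q.apply([np.sin(.471),0,np.cos(.471)]);e1=Q.apply([0,1,0]);e2=np.cross(ax,e1)
    a=np.linspace(0,6.28,90)[:,None];u=proj(np.array(t)+7*(np.cos(a)*e1+np.sin(a)*e2),p,'wrist');return np.array([u[:,0].min(),u[:,0].max(),u[:,1].max()])
obs=[('w5.pkl',(342,422,122)),('w6.pkl',(368,428,187))]
obs=[(pickle.load(open(f,'rb'))[0],np.array(o)/1.5625) for f,o in obs]
for s in(obs,obs[1:]):
    r=least_squares(lambda t:np.concatenate([noz(t,p)-o for p,o in s]+[[(t[2]-171)*.7]]),[587,13,171]);print(r.x,r.fun)
E
python3 t.py
python3 - <<'E'
from h import *
V=look([588.5,13,65,-.22,0,0],('wrist',))
if V: print(fit6([588.5,13,65,-.22,0,0],V))
go((512,31,171,-.22,.26))
E
```

```text
[587.37060338  13.82928362 172.57614655] [ 0.56704448  0.0906725   0.60783159  0.30765015 -1.19502065 -0.78092599
  1.10330258]
[587.22120934  13.69741259 171.59714958] [ 0.90494897 -0.90407449  0.014085    0.41800471]
wrist 0.78 [256. 149. 199. 296.]
(array([ 5.88327434e+02,  1.34531904e+01,  6.45766187e+01, -2.22829156e-01,
        1.65844715e-02,  1.05430702e-02]), np.float64(0.13937540858495734))
t 9.2167 pos [511.5  29.7 139.8] toolx [ 0.943 -0.212  0.256] z [ 0.25  -0.057 -0.967] open 11.863077611295964 98.88243150198832
[ 0.0082 -0.0013 -0.0301] [ 0.0004  0.0006 -0.0003]
```

Request:
send_rows:
  motion:
    - {"x":0.002,"y":0,"z":-0.006,"rx":0,"ry":0,"rz":0}
    - {"x":0.004,"y":0,"z":-0.013,"rx":0,"ry":0,"rz":0}
    - {"x":0.006,"y":0,"z":-0.02,"rx":0,"ry":0,"rz":0}
    - {"x":0.008,"y":0,"z":-0.027,"rx":0,"ry":0,"rz":0}
    - {"x":0.008,"y":0,"z":-0.03,"rx":0,"ry":0,"rz":0}
    - {"x":0.008,"y":0,"z":-0.03,"rx":0,"ry":0,"rz":0}
    - {"x":0.008,"y":0,"z":-0.03,"rx":0,"ry":0,"rz":0}
    - {"x":0.008,"y":0,"z":-0.03,"rx":0,"ry":0,"rz":0}

```text
clock: 9.88
ee_pos: [511.6, 29.9, 170.9]
tool_rot: [3.068, -0.34, 0.399]
contact_force: [-0.2, -0.1, -3.4]
opening: 12.1
finger_force: 98.9
```

Run:
```python
from h import *
V=look([588.5,13,96,-.22,0,0],('wrist',))
if V: print(fit6([588.5,13,96,-.22,0,0],V))
im=eyes.camera('wrist')
go((512,31,171,-.22,.26));s=telemetry.sense();print(s['contact_force'],np.abs(s['joint_vel']).max())
cv2.imwrite('pics/w7.png',cv2.resize(im,(800,600)))
```

```text
wrist 0.87 [256. 148. 194. 296.]
(array([ 5.88198117e+02,  1.37359267e+01,  9.45979121e+01, -2.23154921e-01,
        1.37866408e-02,  1.48377162e-02]), np.float64(0.15405553803334437))
t 10.0333 pos [511.5  29.9 170.6] toolx [ 0.943 -0.211  0.256] z [ 0.249 -0.056 -0.967] open 12.181586745842429 98.88844401226379
[ 0.0003 -0.0012 -0.0003] [ 0.0003  0.0007 -0.0002]
[-0.23725306  0.6471987  -3.20602807] 0.0019163777727515907
```

View pics/w7.png

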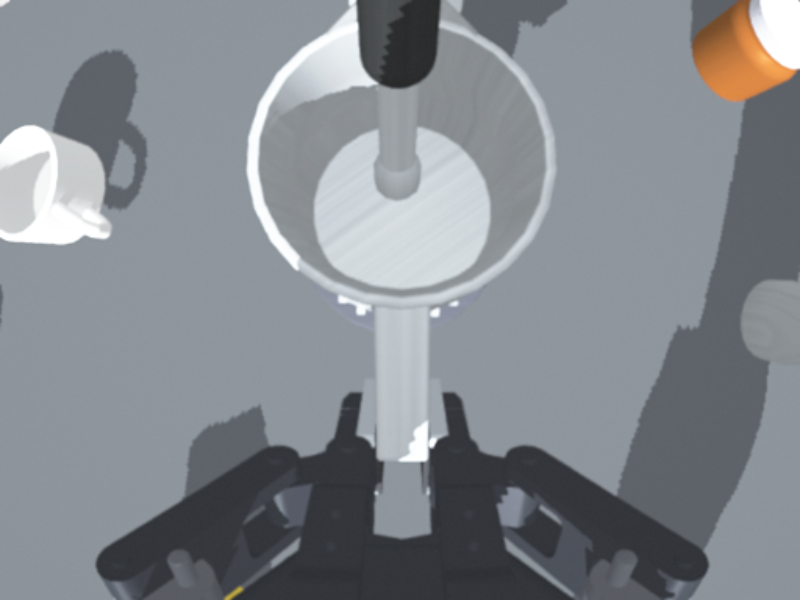

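The nozzle at (398,180) is central in the mouth, about 34 mm below the rim, with no contact and the arm still. Handing in.

```bash
python3 -c "
from rig import order
print(order.close_job())"
```

```text
the job is handed in; nothing more can be done
None
```

I handed the job in with the larger steel jug held still by its handle at the wand: upright, spout towards the column, the tip within about 2 mm of the mouth's centre and about 34 mm below the rim, and no sign of contact; the hand-in returned no verdict.

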